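Change a tractor gear lever from second to third through its H-gate

ROBOT

A 6-joint arm with a two-finger parallel gripper is mounted at the origin on the work surface. World frame = base frame: x ahead of the robot, y to its left, z up, the work surface at z = 0. Lengths are in m, angles in rad, forces in N, time in s.
With the tool pointing down it reaches from about 0.3 to 0.875 m from the base axis. Payload 6.4 kg.
Tool frame: the origin (TCP) lies between the finger pads; the fingertips stand 19 mm ahead of it and the grasp point (between the pads) is the TCP; z points along the fingers, y is the direction in which the jaws open and shut (so a half turn about z gives the same grasp; the last joint's range is limited). The gripper opens to 85 mm and grips with 20 to 120 N. Pads are 22 mm wide; open, the fingers measure 114 mm over their backs; the gripper's body (76 mm by 85 mm) begins 54 mm behind the grasp point. The pads swing forward as they close: fully open they stand 13 mm farther back than shut.
Start: joints at [1.02, 0.181, 1.607, -0, 1.354, -0.206], TCP at [0.194, 0.541, 0.25] pointing down, gripper open.
Joint ranges: [-2.99, 2.99], [-0.89, 2.07], [0.3, 2.58], [-1.14, 4.28], [0, 2.63], [-3.12, 3.12]. Speed limits (rad/s): [2.57, 2.57, 3.01, 3.14, 3.14, 3.14].

INTERFACE

Orientations are given as a unit quaternion [w, x, y, z].
In Python, from cell import read_state, get_image, calibration, finish_job gives the robot as it stands.
- The arm moves only by the tool carry_out, never from a script. Its argument "series" is a list that holds one entry, the list of rows, each a list of 4 numbers: the shift along the tool's x, y, z in cm, then the turn about the tool's z in rad. A call has 1 to 10 rows; each row is the pose to reach, as a shift and turn from the pose measured when the call began, along the tool's axes at that moment; what a row does not reach only later rows make up. A row lasts 1/10 s, in which the tool goes at most 50 mm and 8.59 degrees, less where a joint would pass 70% of its speed; a pose out of reach is approached as far as the arm can. A call with a gripper value outside its range is refused whole. "jaw" is the opening, from 0 (shut) to 1 (fully open), set as the call begins (left out, the last holds). The fingers move at their own pace and stop on an object; "squeeze" is the grip in N (left out, the last holds). Time passes only in rows, so rows that repeat a pose let the fingers close. It gives the time, the measured TCP pose, the force and the opening at its end, in the units of the state.
- read_state(): the state, without advancing time (a new reading comes with each control period).
- get_image(name): name is "scene" or "top" or "wrist"; returns (picture, depth): 384x512x3 uint8, red, green, blue; 384x512 float32, m along the optical axis (not along the pixel's ray), 0 where there is no reading.
- calibration(name): a dict with "mtx" (3x3 intrinsics, pixels), "R" (3x3) and "t" (3): a world point X has camera coordinates R X + t. Camera axes: x right, y down, z forward; pixel columns grow to the right and rows downward; lengths in m; the calibration is good to about 2 mm. A picture is of the moment at which its call begins: read the wrist's pose just before it. calibration takes no time and is no camera call; for the wrist camera it gives the pose at the moment of the call.
- finish_job(): hands the job in, once; it reports no verdict.
The state is a dict: "clock": time; "joint_positions": joint angles; "dq": joint speeds; "joint_torque": joint torques, N m; "position": TCP position; "ee_rot": TCP orientation; "contact_force": force on the tool from outside, world axes, zero at the start; "ft_torque": the same for the moment, N m; "gripper_width": finger opening in m.
Only numpy, scipy, OpenCV 4.12 (cv2) and the standard library are available. Lean on these libraries where they do the work, as an engineer would, in place of code of your own. Each camera call takes 0.05 s, during which the arm holds its last target. There are 200 camera calls.

TASK

The rebuilt gear-change housing of a compact tractor is bolted up on the bench for a check, with its lever standing in second, the near left slot of the H-shaped gate as seen from the driver's side (nearest the robot). Change up to third by pushing the lever's knob with the fingertips: forward to the cross slot, across to the right, then forward until it is fully home in the far right slot, without running into first (far left) or fourth (near right) on the way. Only push the knob, without gripping it or forcing it, and leave the other things on the bench where they are.

Things in the scene. Friction and masses are not known exactly. Their poses are not given: they have to be found in the camera images.
- housing: Gear-change housing: grey casting 124 x 107 mm on a 210 x 170 mm steel bench plate, fixed to the bench; only the lever stands above its open steel gate plate (upper face 133 mm above the bench). Origin: centre of the underside, on the bench. x points forward (away from the driver's side), y left, z up.
- gate_middle (a point): Middle of the gate plate's upper face, in the centre of the H; axes as the housing's. Two fore-and-aft slots, 17 mm wide, 82 mm long, 46 mm apart between centres, joined half-way by a cross slot 17 mm wide with rounded corners. First is the far left end, second near left, third far right, fourth near right.
- lever: The gear lever: a round steel stick 12 mm thick standing up through the gate, with a black ball knob on top. Origin: its ball pivot, on the housing's axis 45 mm above the bench; z along the stick up to the knob.
- knob (a point): Centre of the black ball knob, 42 mm in diameter, 215 mm up the stick from the pivot (about 260 mm above the bench when upright, 21 mm more to its top). A lock nut and neck stand just below the ball.
- sideways (a joint): Lean of the lever across the housing, rad: -0.25 = over to the left against the stop (first/second slot), 0 = upright, +0.25 = over to the right against the stop (third/fourth slot). Stays where it is left (about 3 N at the knob to move). The stops give a little (a few mm at the knob under 20 N). The side slots leave about 0.02 rad of play from the stop.
- foreaft (a joint): Lean of the lever along the housing, rad: -0.33 = fully home to the rear (second or fourth), 0 = middle, in line with the cross slot, +0.33 = fully home forward (first or third) against a slightly springy stop. Stays where it is left (about 3 N at the knob to move). The stick can go across only while this is within about 0.03 rad of 0; the rounded corners guide it in from a little further off.
- socket: Bystander: deep socket standing upright, steel, 29 mm in diameter, 64 mm tall; origin under its centre.
- spanner: Bystander: steel spanner 200 mm long lying flat, x along its length; origin under its middle.
- oil_bottle: Bystander: white plastic oil bottle with a black cap, 54 mm in diameter, 125 mm tall, standing; origin under its centre.
- parts_tray: Bystander: open blue plastic tray 120 x 160 x 45 mm; origin under its centre.

How it is judged:
By the outcome, as a careful person would: the job done as asked, in the order asked, and still so for the second after the job is handed in, with the robot touching nothing.
It also fails if it takes over 54 s, if anything falls off the work surface, if the arm or the gripper's body presses on something with over 40 N, if the wrist force passes 120 N, or if a joint passes its speed limit or range.

## Working session

There is one attempt and no reset: what is moved stays moved. The work goes in short steps, Python scripts to look and compute and a tool call to move; the robot and the scene stay as the last step left them, time stands still between calls to the robot, and variables do not carry over. Pictures are saved under pics/ and viewed, about 8 in all and at most 12, crops included, and the job is handed in when it is done.

Besides the shell and the picture viewer there is one more tool, called after "Emit:" in YAML: its name, and indented under it one key for each argument. carry_out: Moves the arm, as the interface text tells. Its arguments: {"type":"object","properties":{"series":{"type":"array","items":{"type":"array","items":{"type":"array","items":{"type":"number"}}}},"jaw":{"type":"number"},"squeeze":{"type":"number"}},"required":["series"]}

```bash
mkdir -p pics
cat > h.py <<'E'
import numpy as np, cv2
from cell import read_state, get_image, calibration, finish_job
def world(name, depth):
    c=calibration(name); K,R,t=[np.array(c[k]) for k in("mtx","R","t")]
    v,u=np.mgrid[:384,:512]; p=np.stack([(u-K[0,2])/K[0,0]*depth,(v-K[1,2])/K[1,1]*depth,depth],-1)
    return (p-t)@R   # R^T (p-t)
E
python3 - <<'E'
from h import *
s=read_state();print(s)
ims=[]
for n in("scene","top"):
    im,d=get_image(n); np.savez(n+".npz",im=im,d=d,W=world(n,d)); ims.append(im)
    print(n,{k:np.round(v,3).tolist() for k,v in calibration(n).items()})
cv2.imwrite("pics/a.png",cv2.resize(np.hstack(ims),(800,300))[:,:,::-1])
E
```

```text
{'clock': 0.0, 'joint_positions': array([ 1.01968814e+00,  1.81496302e-01,  1.60799528e+00,  1.77356557e-05,
        1.35374579e+00, -2.06294795e-01]), 'dq': array([ 1.41867927e-03,  1.73860856e-04, -1.24318393e-03,  5.31406764e-04,
       -1.63403948e-04,  5.15165414e-05]), 'joint_torque': array([-6.18937465e-04, -4.44847155e+01, -3.51352108e+01, -2.18968994e-04,
        8.76332080e-03,  1.92986090e-05]), 'position': array([0.19407355, 0.54073342, 0.2494154 ]), 'ee_rot': array([-3.12082533e-04,  1.71555688e-01,  9.85174081e-01, -7.60889994e-04]), 'contact_force': array([-0.37617628, -0.70813823, -0.37103917]), 'ft_torque': array([ 0.02367647, -0.00092025, -0.0077925 ]), 'gripper_width': 0.08536805745980285}
scene {'mtx': [[367.817, 0.0, 252.345], [0.0, 367.817, 189.182], [0.0, 0.0, 1.0]], 'R': [[0.529, 0.849, -0.014], [0.652, -0.417, -0.633], [-0.543, 0.326, -0.774]], 't': [-0.387, -0.283, 1.259]}
top {'mtx': [[401.36, 0.0, 257.54], [0.0, 401.36, 193.594], [0.0, 0.0, 1.0]], 'R': [[-0.011, -1.0, -0.025], [-0.993, 0.013, -0.115], [0.115, 0.024, -0.993]], 't': [0.095, 0.652, 1.079]}
```

View pics/a.png

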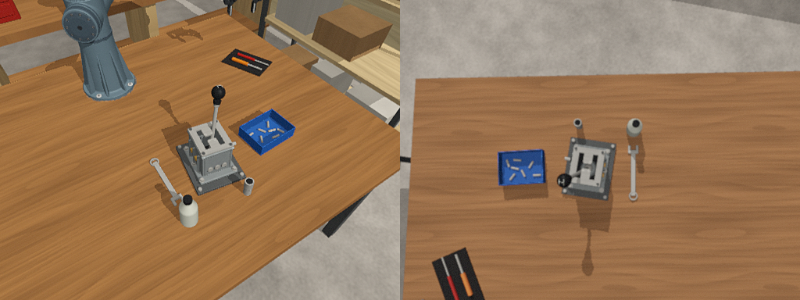

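Left (scene view) shows the housing with its lever leaning toward the robot, and the tray on its far side. Right (top view) shows the knob at about (565,181) in the composite, with the gate at (590,170).

Run:
```python
from h import *
from scipy.optimize import least_squares
def sph(P):
    f=lambda c:np.linalg.norm(P-c,axis=1)-.021
    r=least_squares(f,P.mean(0)-[0,0,.01],loss='soft_l1',f_scale=.002);return r.x,np.abs(r.fun).mean()
for n in("scene","top"):
    z=np.load(n+".npz");W=z["W"];im=z["im"];d=z["d"]
    sel=(d>0)&(W[...,2]>.2)&(W[...,2]<.3)&(im.max(-1)<70)&(W[...,0]>.25)&(W[...,0]<.9)&(abs(W[...,1])<.45)
    P=W[sel];print(n,len(P)); print(P.mean(0),P.min(0),P.max(0)); print(sph(P))
    for lo,hi in((.123,.143),(.004,.03)):
        m=((W[...,2]>lo)&(W[...,2]<hi)&(d>0)&(W[...,0]>.3)&(W[...,0]<.85)&(abs(W[...,1])<.4)).astype(np.uint8)
        k,l,st,c=cv2.connectedComponentsWithStats(m)
        for i in np.argsort(-st[1:,4])[:3]+1:
            Q=W[l==i]; r=cv2.minAreaRect((Q[:,:2]*1000).astype(np.float32)); print(lo,st[i,4],np.round(r[0],1),np.round(r[1],1),round(r[2],2),Q[:,2].mean())
z=np.load("top.npz");im=z["im"]
cv2.imwrite("pics/b.png",cv2.resize(im[160:270,180:320],None,fx=5,fy=5,interpolation=2)[:,:,::-1])
```

```text
scene 300
[0.55632493 0.18252121 0.24820024] [0.5341178  0.16959001 0.21602612] [0.56886304 0.20543692 0.267835  ]
(array([0.54772512, 0.18987107, 0.24338448]), np.float64(0.0019469574421078421))
0.123 1451 [597.1 132. ] [106.5 124.1] 80.43 0.13140700784739978
0.123 80 [736.3 -30.6] [23.3 22.3] 37.53 0.1242546797403878
0.123 2 [744. -41.] [2. 0.] -124.92 0.12337877986205979
0.004 2123 [596.4 133.1] [170.6 211.4] 80.31 0.0151458141579185
0.004 429 [579.8 -25.4] [ 37.1 197.6] 87.47 0.005956148021266412
0.004 342 [604.8 345.2] [120.5 104.3] 2.54 0.017088944433924416
top 210
[0.54684413 0.18568163 0.26021334] [0.5274038  0.17050236 0.22202931] [0.56530792 0.20775282 0.26954553]
(array([0.54634187, 0.19055458, 0.24708607]), np.float64(0.0011096393906977846))
0.123 1449 [594.9 133. ] [106.9 124.1] 80.47 0.13394302043121006
0.123 70 [736.  -31.1] [22.3 24.3] 44.67 0.12586541726389677
0.004 2062 [596.5 135.9] [184.8 221. ] 81.92 0.015965339010348148
0.004 744 [602.8 353.5] [115.1  93.5] 1.35 0.007250108765098526
0.004 463 [578.2 -23.9] [ 39.2 198.3] 86.73 0.007735277267677093
```

View pics/b.png

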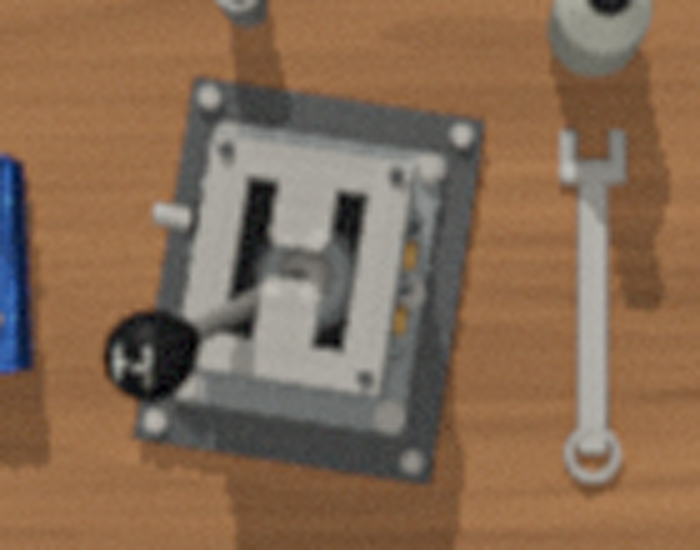

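The crop shows the H gate turned about 10° clockwise. The knob is at about (152,355), at the near left. The housing centre is about (0.596, 0.1325) and yaw about -0.167 rad. In housing axes the knob is at about (-58, +49) mm. I'll approach 20 mm behind the knob with the jaws shut and the tool squared to the housing.

Emit:
carry_out:
  series:
    - [[-4,-2.2,0,-0.02],[-8,-4.4,0,-0.04],[-12,-6.6,0,-0.06],[-16,-8.8,0,-0.08],[-20,-11,-0.1,-0.1],[-24,-13.2,-0.1,-0.12],[-28,-15.4,-0.2,-0.14],[-32,-17.6,-0.2,-0.16],[-36,-19.8,-0.3,-0.178],[-39.5,-21.9,-0.3,-0.178]]
  jaw: 0
  squeeze: 20

```text
clock: 1.1
position: [0.4929, 0.1993, 0.2526]
ee_rot: [-0.0, 0.083, 0.997, -0.001]
contact_force: [0.0, 0.1, 0.2]
gripper_width: 0.0001
```

```bash
cat >> h.py <<'E'
C=np.array([.596,.1325]);yaw=-.167
xh=np.array([np.cos(yaw),np.sin(yaw)]);yh=np.array([-xh[1],xh[0]])
def hs(p): d=np.asarray(p)[:2]-C; return np.round([d@xh*1000,d@yh*1000,p[2]*1000],1)
def rep(cam="scene",save=None):
    from scipy.optimize import least_squares
    from scipy.spatial.transform import Rotation
    s=read_state(); q=s["ee_rot"]; R=Rotation.from_quat(np.r_[q[1:],q[0]]).as_matrix()
    print("t",round(s["clock"],2),"tcp_h",hs(s["position"]),"tool x yaw err",round((np.arctan2(R[1,0],R[0,0])-yaw)%(2*np.pi)-np.pi,3),"F",s["contact_force"].round(1),"w",round(s["gripper_width"],3))
    im,d=get_image(cam);W=world(cam,d); dx=(W[...,:2]-C)@xh; dy=(W[...,:2]-C)@yh
    sel=(d>0)&(W[...,2]>.215)&(W[...,2]<.29)&(im.max(-1)<60)&(abs(dx)<.1)&(abs(dy)<.085)
    P=W[sel]
    if len(P)>20:
        r=least_squares(lambda c:np.linalg.norm(P-c,axis=1)-.021,np.median(P,0)-[0,0,.01],loss='soft_l1',f_scale=.002)
        print(cam,"knob_h",hs(r.x),len(P),"res",np.abs(r.fun).mean().round(4))
    if save: cv2.imwrite("pics/"+save,cv2.resize(im[80:240,160:380],None,fx=3,fy=3)[:,:,::-1])
E
python3 -c "
from h import *
rep('scene','c.png');rep('top')"
```

```text
t 1.1 tcp_h [-112.7   48.7  252.6] tool x yaw err 0.0 F [0.  0.1 0.2] w 0.0
scene knob_h [-58.7  48.6 245. ] 348 res 0.0073
t 1.15 tcp_h [-108.6   45.   252.6] tool x yaw err -0.004 F [ 1.9 -4.1  0.8] w -0.0
top knob_h [-58.3  47.6 245. ] 48 res 0.0013
```

View pics/c.png

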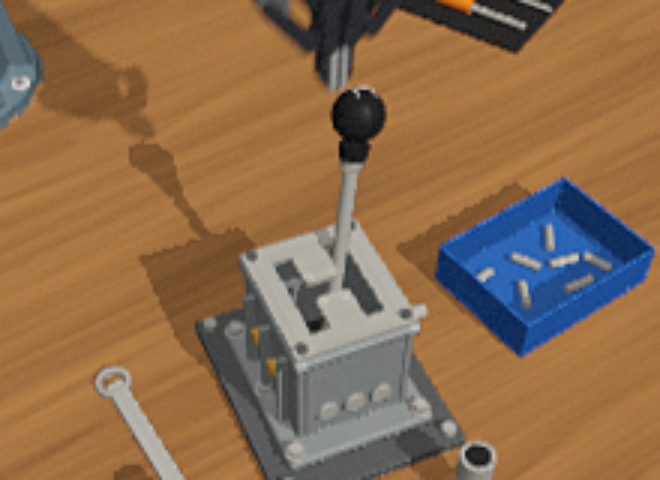

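The shut fingertips at (338,70) stand just behind the knob at (358,115), clear of everything. I'll start the forward push and stop short of the cross slot.

Emit:
carry_out:
  series:
    - [[0,0.2,0,0],[-0.6,0.4,0,0],[-1.3,0.4,0,0],[-2,0.4,0,0],[-2.7,0.4,0,0],[-3.4,0.4,0,0],[-4.1,0.4,0,0],[-4.8,0.4,0,0],[-5.4,0.4,0,0],[-5.8,0.4,0,0]]

```text
clock: 2.2
position: [0.5529, 0.1911, 0.2523]
ee_rot: [0.0, 0.086, 0.996, -0.001]
contact_force: [-3.3, 0.4, 2.8]
gripper_width: 0.0003
```

```bash
python3 -c "
from h import *
rep('scene');rep('top')"
```

```text
t 2.2 tcp_h [-52.2  50.6 252.3] tool x yaw err -0.005 F [-3.3  0.4  2.8] w 0.0
scene knob_h [-26.4  49.6 258.6] 494 res 0.0077
t 2.25 tcp_h [-51.9  50.5 252.3] tool x yaw err -0.006 F [-2.5 -0.1  1. ] w 0.0
```

```bash
python3 - <<'E'
s=open('h.py').read()
s=s.replace('def rep(cam="scene",save=None):','def rep(cam="scene",save=None,g=None):').replace("    if len(P)>20:","""    p0=np.median(P,0)-[0,0,.01]
    if g is not None:
        x,y=np.array(g)/1000; p0=np.r_[C+x*xh+y*yh,.045+(.215**2-x*x-y*y)**.5]
        P=P[np.linalg.norm(P-p0,axis=1)<.029]
    if len(P)>20:""").replace("np.median(P,0)-[0,0,.01],loss='soft_l1',f_scale=.002","p0,loss='cauchy',f_scale=.001")
open('h.py','w').write(s)
E
python3 -c "
from h import *
rep('scene',None,(-20,50));rep('top',None,(-20,50))"
```

```text
t 2.3 tcp_h [-52.3  50.5 252.2] tool x yaw err -0.006 F [-3.7  0.2  1.1] w -0.0
scene knob_h [-20.7  50.9 251.6] 302 res 0.0015
t 2.35 tcp_h [-52.6  50.5 252.1] tool x yaw err -0.005 F [-2.   0.3  1.1] w 0.0
  return _methods._mean(a, axis=axis, dtype=dtype,
  ret = um.true_divide(
```

Emit:
carry_out:
  series:
    - [[-0.4,0,0,0],[-0.8,0,0,0],[-1.2,0,0,0],[-1.6,0,0,0],[-1.9,0,0,0],[-1.9,0,0,0],[-1.9,0,0,0]]

```text
clock: 3.1
position: [0.5712, 0.1878, 0.252]
ee_rot: [-0.0, 0.086, 0.996, -0.002]
contact_force: [-1.8, 1.5, 1.9]
gripper_width: -0.0
```

```bash
python3 -c "
from h import *
rep('scene',None,(-1,50))"
```

```text
t 3.1 tcp_h [-33.7  50.4 252. ] tool x yaw err -0.005 F [-1.8  1.5  1.9] w -0.0
scene knob_h [ -2.   51.1 252.3] 309 res 0.0016
```

Emit:
carry_out:
  series:
    - [[-0.15,0,0,0],[-0.2,0,0,0],[-0.2,0,0,0],[0.8,0,0,0],[2,0,0,0],[2,1.5,-0.2,0],[2,3.5,-0.4,0],[1.8,5.1,-0.4,0],[0,5.1,-0.4,0],[-1.5,5.1,-0.4,0]]

```text
clock: 4.15
position: [0.5952, 0.2371, 0.2559]
ee_rot: [0.0, 0.085, 0.996, -0.001]
contact_force: [-0.1, 0.4, -0.8]
gripper_width: 0.0001
```

```bash
python3 -c "
from h import *
rep('scene','d.png',(0,50));rep('top',None,(0,50))"
```

```text
t 4.15 tcp_h [-18.1 103.  255.9] tool x yaw err -0.003 F [-0.1  0.4 -0.8] w 0.0
scene knob_h [ -0.5  50.9 252.3] 279 res 0.0011
t 4.2 tcp_h [-16.  102.2 255.8] tool x yaw err -0.005 F [-0.3 -2.1  0.4] w 0.0
top knob_h [ -1.2  50.8 255.1] 143 res 0.0008
```

View pics/d.png

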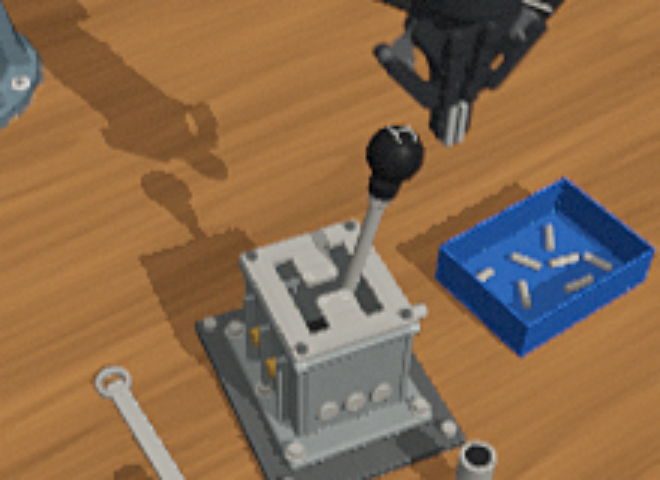

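The fingers at (450,110) are to the left of the knob at (395,155), and the stick is in line with the cross slot. Both cameras put the knob at x_h ≈ -1 mm. Next I'll align and push right.

Emit:
carry_out:
  series:
    - [[-0.8,0,-0.3,0],[-1.5,0,-0.6,0],[-1.5,-0.6,-0.6,0],[-1.5,-1.2,-0.6,0],[-1.5,-1.8,-0.6,0],[-1.5,-2.4,-0.6,0],[-1.5,-3,-0.6,0],[-1.5,-3.6,-0.6,0],[-1.5,-4.2,-0.6,0],[-1.5,-4.6,-0.6,0]]

```text
clock: 5.25
position: [0.6028, 0.1875, 0.2619]
ee_rot: [0.001, 0.086, 0.996, -0.002]
contact_force: [1.4, 3.7, 2.6]
gripper_width: -0.0001
```

```bash
python3 -c "
from h import *
rep('scene',None,(0,22));rep('top',None,(0,22))"
```

```text
t 5.25 tcp_h [ -2.4  55.4 261.9] tool x yaw err -0.006 F [1.4 3.7 2.6] w -0.0
scene knob_h [ -0.7  25.6 257.3] 305 res 0.0013
t 5.3 tcp_h [ -2.4  54.9 261.7] tool x yaw err -0.006 F [1.1 2.6 3.4] w 0.0
```

Emit:
carry_out:
  series:
    - [[0,-0.7,0,0],[0,-1.4,0,0],[0,-2.1,0,0],[0,-2.8,0,0],[0,-3.5,0,0],[0,-4.2,0,0],[0,-4.9,0,0],[0,-5.6,0,0],[0,-6.2,0,0],[0,-6.7,0,0]]

```text
clock: 6.35
position: [0.5907, 0.1208, 0.2609]
ee_rot: [-0.001, 0.087, 0.996, -0.002]
contact_force: [0.3, 3.1, -2.6]
gripper_width: 0.0001
```

```bash
python3 -c "
from h import *
rep('scene',None,(0,-40));rep('top',None,(0,-40))"
```

```text
t 6.35 tcp_h [ -3.3 -12.5 260.9] tool x yaw err -0.006 F [ 0.3  3.1 -2.6] w 0.0
scene knob_h [ -0.8 -42.1 254.4] 303 res 0.0014
t 6.4 tcp_h [ -3.2 -13.1 261. ] tool x yaw err -0.007 F [ 0.9  2.3 -1.6] w -0.0
  return _methods._mean(a, axis=axis, dtype=dtype,
  ret = um.true_divide(
```

Emit:
carry_out:
  series:
    - [[0,-0.3,0,0],[0,-0.5,0,0],[0,-0.7,0,0],[0,-0.9,0,0],[0,-1.0,0,0],[0,-1.0,0,0]]

```text
clock: 7.05
position: [0.5891, 0.1107, 0.2612]
ee_rot: [-0.0, 0.087, 0.996, -0.002]
contact_force: [0.4, 3.3, -2.6]
gripper_width: 0.0
```

```bash
python3 -c "
from h import *
rep('scene',None,(0,-50))"
```

```text
t 7.05 tcp_h [ -3.2 -22.7 261.2] tool x yaw err -0.007 F [ 0.4  3.3 -2.6] w 0.0
scene knob_h [ -0.6 -52.4 252.2] 304 res 0.0014
```

Emit:
carry_out:
  series:
    - [[0,0.8,0,0],[0,1.7,0,0],[1.5,1.7,0.3,0],[3.5,1.7,0.6,0],[5.3,1.7,0.9,0],[5.3,0.5,0.9,0],[5.3,-1.5,0.9,0],[5.3,-3,0.9,0],[5.3,-3,0.9,0],[5.3,-3,0.9,0]]

```text
clock: 8.1
position: [0.5322, 0.0899, 0.2527]
ee_rot: [-0.0, 0.088, 0.996, -0.002]
contact_force: [-0.6, 0.3, 0.5]
gripper_width: -0.0001
```

```bash
python3 -c "
from h import *
rep('scene','e.png',(0,-52));rep('top',None,(0,-52))"
```

```text
t 8.1 tcp_h [-55.8 -52.7 252.7] tool x yaw err -0.008 F [-0.6  0.3  0.5] w -0.0
scene knob_h [ -0.7 -52.4 251.9] 265 res 0.001
t 8.15 tcp_h [-56.  -52.3 252.6] tool x yaw err -0.008 F [ 0.5 -1.1  0.1] w -0.0
```

View pics/e.png

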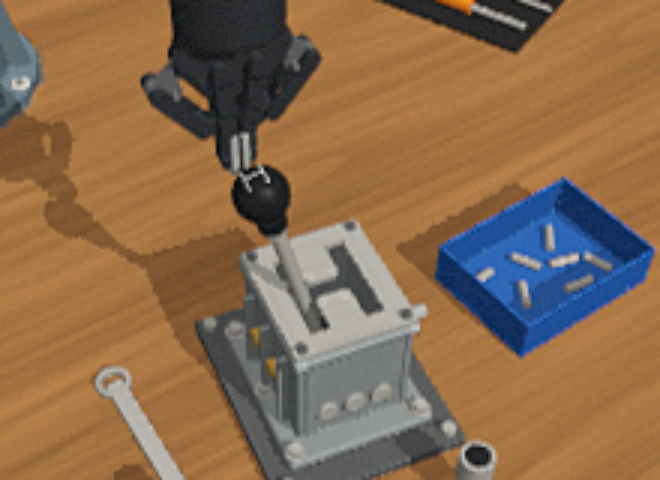

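The lever is now in the right-hand slot, knob at (262,195), with the fingers behind it. I'll push forward.

Emit:
carry_out:
  series:
    - [[-0.8,0,0,0],[-1.6,0,0,0],[-2.3,0,0,0],[-3.0,0,0,0],[-3.7,0,0,0],[-4.4,0,0,0],[-5.1,0,0,0],[-5.8,0,0,0],[-6.5,0,0,0],[-7.1,0,0.1,0]]

```text
clock: 9.2
position: [0.6022, 0.0783, 0.2509]
ee_rot: [-0.001, 0.087, 0.996, -0.002]
contact_force: [-2.1, 0.4, -1.7]
gripper_width: -0.0002
```

```bash
python3 -c "
from h import *
rep('scene',None,(46,-52))"
```

```text
t 9.2 tcp_h [ 15.1 -52.4 250.9] tool x yaw err -0.007 F [-2.1  0.4 -1.7] w -0.0
scene knob_h [ 45.7 -51.6 247.1] 288 res 0.0012
```

Emit:
carry_out:
  series:
    - [[-0.5,0,0,0],[-1.0,0,0.1,0],[-1.4,0,0.1,0],[-1.8,0,0.1,0],[-2.1,0,0.1,0],[-2.1,0,0.1,0]]

```text
clock: 9.85
position: [0.624, 0.074, 0.2498]
ee_rot: [-0.0, 0.087, 0.996, -0.002]
contact_force: [-2.0, 1.3, -1.7]
gripper_width: -0.0003
```

```bash
python3 -c "
from h import *
rep('scene',None,(66,-50))"
```

```text
t 9.85 tcp_h [ 37.3 -53.  249.8] tool x yaw err -0.008 F [-2.   1.3 -1.7] w -0.0
scene knob_h [ 68.4 -49.7 240.8] 300 res 0.0014
```

Emit:
carry_out:
  series:
    - [[-0.1,0,0,0],[-0.2,0,0,0],[-0.3,0,0,0],[-0.3,0,0,0]]

```text
clock: 10.3
position: [0.6265, 0.0737, 0.2495]
ee_rot: [-0.001, 0.087, 0.996, -0.002]
contact_force: [-4.0, 1.3, -2.8]
gripper_width: 0.0001
```

Emit:
carry_out:
  series:
    - [[-0.1,0,0,0],[-0.2,0,0,0],[-0.2,0,0,0],[-0.2,0,0,0]]

```text
clock: 10.7
position: [0.628, 0.0734, 0.2492]
ee_rot: [-0.001, 0.087, 0.996, -0.002]
contact_force: [-4.7, 2.1, -4.4]
gripper_width: -0.0001
```

```bash
python3 -c "
from h import *
rep('scene',None,(69,-50))"
```

```text
t 10.7 tcp_h [ 41.4 -52.9 249.2] tool x yaw err -0.007 F [-4.7  2.1 -4.4] w -0.0
scene knob_h [ 70.3 -49.7 240.3] 295 res 0.0013
```

Emit:
carry_out:
  series:
    - [[-0.1,0,0,0],[-0.2,0,0,0],[-0.3,0,0,0],[-0.3,0,0,0],[-0.3,0,0,0]]

```text
clock: 11.25
position: [0.6299, 0.0732, 0.2487]
ee_rot: [-0.003, 0.087, 0.996, -0.002]
contact_force: [-8.4, 1.5, -1.0]
gripper_width: 0.0001
```

```bash
python3 -c "
from h import *
rep('scene','f.png',(70,-50))"
```

```text
t 11.25 tcp_h [ 43.2 -52.8 248.7] tool x yaw err -0.007 F [-8.4  1.5 -1. ] w 0.0
scene knob_h [ 71.2 -49.6 240. ] 291 res 0.0011
```

View pics/f.png

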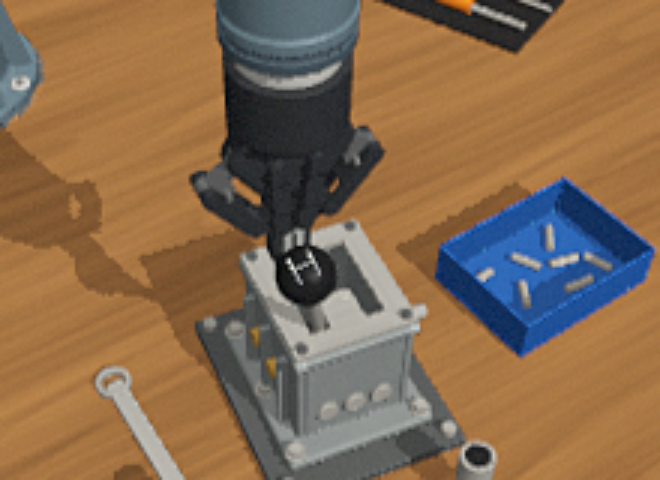

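The lever lies forward in the right slot, knob at (305,272), and the force has risen to 8 N against the stop. I'll back straight off and lift.

Emit:
carry_out:
  series:
    - [[1,0,0,0],[2.5,0,0,0],[4.5,0,0,0],[6.5,0,0,0],[8,0,-1,0],[9,0,-3,0],[10,0,-5,0],[10,0,-6,0],[10,0,-6,0],[10,0,-6,0]]

```text
clock: 12.3
position: [0.5323, 0.0905, 0.3091]
ee_rot: [-0.002, 0.087, 0.996, -0.002]
contact_force: [0.4, 0.5, -0.2]
gripper_width: -0.0001
```

```bash
python3 -c "
from h import *
rep('scene','g.png',(70,-50));rep('top',None,(70,-50))"
```

```text
t 12.3 tcp_h [-55.9 -52.  309.1] tool x yaw err -0.007 F [ 0.4  0.5 -0.2] w -0.0
scene knob_h [ 70.8 -49.5 240.1] 260 res 0.0006
t 12.35 tcp_h [-56.2 -52.1 308.4] tool x yaw err -0.007 F [-0.6  0.5  0.3] w 0.0
top knob_h [ 70.9 -49.7 242.1] 185 res 0.001
```

View pics/g.png

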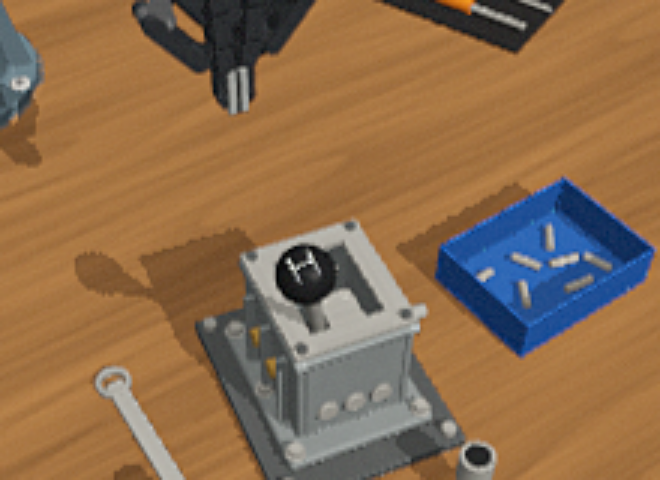

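The lever has stayed fully forward in the far right slot, knob at (305,272), and the fingers are well clear. I'll hand it in.

```bash
python3 -c "
from cell import finish_job
print(finish_job())"
```

```text
the job is handed in; nothing more can be done
None
```

The lever is in third, fully home in the far right slot, and the job is handed in at about 12.4 s on the clock. I used three pushes with the shut fingertips: forward to the cross slot, right to the side slot, then forward until it met the springy stop.

- **Final position:** with the tool backed off and lifted clear, both cameras put the knob about 71 mm forward and 50 mm right of the housing's middle. Fully home works out at about 70 and 50 mm, and the knob did not spring back.
- **Path:** it stayed within about 2 mm of the cross-slot line on the way across, so it did not enter first or fourth.
- **Forces:** readings were about 3–5 N while pushing and about 9 N at the stop. The end reading was near zero.
- **Bystanders:** the tray, spanner and socket look unmoved in the last picture. The oil bottle was outside that crop, but the arm never went near it.
- **Checks that failed or disagreed:**
  - An early knob fit took in dark gripper points and was wrong; I corrected it before using it.
  - The top camera gave no knob fit whenever the gripper covered the knob, so those checks rest on the scene camera alone.
  - At the last stop the tool moved about 6 mm while the knob moved about 3 mm. I put that down to slight give in the arm and tool, but did not check it.

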